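Pin a test nest and present the carrier plate above it

TASK

Put the two loose brass pins into the two empty sockets of the pin nest, sorted by length: the long pin into the row of long pins (blue strip), the short pin into the row of short pins (red strip), each standing upright on its socket's floor and let go. Then take the aluminium carrier plate by its black handle, carry it over the optical rail and lens mount, and finish while still holding it, steady and level, square with the nest, each of its four holes directly over its pin and its underside about a centimetre above the tops of the long pins. The plate must not touch the nest or the pins, neither it nor the arm may ever bump the rail or the lens mount, and the other things on the bench stay where they are.

Things in the scene. Friction and masses are not known exactly. Their poses are not given: they have to be found in the camera images.
- nest: Pin nest: aluminium block 150 x 116 x 28 mm, fixed. Origin: centre of its underside; z up, x along its 150 mm side. Four pin places at x = +-45, y = +-32 mm. Row y = +32 (blue strip at that edge): long pins, one fixed at x = +45. Row y = -32 (red strip): short pins, one fixed at x = -45. Seated, the long pins' tops are 93 mm above the bench, the short ones' 68 mm; so are the fixed ones'.
- socket_long (a point): Centre of the floor of the long row's empty socket, at x = -45, y = +32 mm on the nest, 8 mm above the bench. Socket 20 mm wide, 20 mm deep (mouth 28 mm above the bench), 2 mm chamfer at the mouth
- socket_short (a point): Centre of the floor of the short row's empty socket, at x = +45, y = -32 mm on the nest, 8 mm above the bench. Socket 20 mm wide, 20 mm deep (mouth 28 mm above the bench), 2 mm chamfer at the mouth
- pin_long: Loose brass pin, round, 16 mm in diameter, 85 mm long, about 0.14 kg, standing upright on the bench. Origin: centre of its lower end (foot chamfered 2 mm); z along the pin, up.
- pin_short: Loose brass pin, round, 16 mm in diameter, 60 mm long, about 0.10 kg, standing upright on the bench. Origin: centre of its lower end (foot chamfered 2 mm); z along the pin, up. It may stand in any of the same three places as the long pin and the black post holder.
- plate: Aluminium plate 140 x 110 x 6 mm, about 0.26 kg, lying on two orange cradle bars 20 mm high. Origin: centre of its underside; x along its 140 mm side. Four 26 mm through holes at x = +-45, y = +-32 mm. On its centre an upright black handle 56 mm long (along x), 16 mm thick (along y), its top 50 mm above the underside. The same either way round.
- rail: Optical rail, black with two steel ways, 500 mm long (along x), 43 mm wide, 60 mm high, fixed, between the plate's cradle and the nest. Origin: centre of its underside.
- lens_mount: Lens mount fixed on the rail: carriage 60 x 50 mm, a round black lens holder 52 mm wide on a post; its top is 152 mm above the bench. Origin: centre of the carriage's underside, 60 mm above the bench.
- post_holder: Bystander: loose black post holder, 25 mm in diameter, foot 32 mm, 68 mm high. Origin: centre of its underside. Leave alone.
- bottle: Bystander: loose amber bottle, 44 mm in diameter, 100 mm high. Origin: centre of its underside. Leave alone.
- screwdriver: Bystander: loose red-handled screwdriver, 170 mm long, lying flat. Leave alone.
- lens_ring: Bystander: loose black ring, 50 mm in diameter, 12 mm high, lying flat. Origin: centre of its underside. Leave alone.
Mind the look-alikes: they are no part of the job. What is shaped like the nest but brown or green is not meant. What is shaped like the plate but green is not meant.

How it is judged (in metres and radians):
On the way, in this order (a step that is already met when the one before it is completed fails the run):
1. both pins stand in the sockets of their own rows, let go (horizontal distance between pin_long and socket_long below 0.005 m and z of each of pin_long, pin_short in the frame of nest below 0.012 m and angle between each of pin_long, pin_short's own z axis and vertical below 0.12 rad and contact force between the fingers and pin_long below 0.1 N and horizontal distance between pin_short and socket_short below 0.005 m and contact force between the fingers and pin_short below 0.1 N), for 0.3 s.
2. the plate is lifted off its cradle in the fingers (all of step 1 and height (world z) of plate above 0.09 m and contact force between the fingers and plate above 1 N), for 0.1 s.
At the end, for the whole second after the job is handed in: Each pin in its socket (centre within 5 mm, foot within 4 mm of the floor, 0.12 rad of upright), untouched. Plate in the fingers, still, touching nothing else, underside 3 to 22 mm above the long pins' tops, centre within 7 mm of the nest's, square and level within 0.09 rad (all of step 1 and z of plate in the frame of nest between 0.096 and 0.115 m and horizontal distance between plate and nest below 0.007 m and angle between the x axis of plate and the x axis of nest, either way round below 0.09 rad and angle between plate's own z axis and vertical below 0.09 rad and linear speed of plate below 0.02 m/s and angular speed of plate below 0.2 rad/s and contact force between the fingers and plate above 1 N and contact force between plate and nest below 0.05 N and contact force between plate and pin_long below 0.05 N and contact force between plate and pin_short below 0.05 N and contact force between plate and rail below 0.05 N and contact force between plate and lens_mount below 0.05 N); the arm keeps its last pose, push and grip.
It fails at once if the plate touches the nest or a pin (contact force between plate and nest above 0.5 N or contact force between plate and pin_long above 0.5 N or contact force between plate and pin_short above 0.5 N).
It fails at once if the plate or arm bumps the rail or the lens mount (contact force between any of plate, the arm, the fingers and rail above 2 N or contact force between any of plate, the arm, the fingers and lens_mount above 2 N).
It fails at once if a bystander is shoved or tipped (distance of any of post_holder, bottle, screwdriver, lens_ring from where it was at the start of the episode above 0.02 m or angle between any of post_holder, bottle's own z axis and vertical above 0.5 rad).
It also fails if it takes over 69 s, if anything falls off the work surface, if the arm or the gripper's body presses on something with over 40 N, if the wrist force passes 120 N, or if a joint passes its speed limit or range.

ROBOT

A 6-joint arm with a two-finger parallel gripper is mounted at the origin on the work surface. World frame = base frame: x ahead of the robot, y to its left, z up, the work surface at z = 0. Lengths are in mm, angles in rad, forces in N, time in s.
With the tool pointing down it reaches from about 350 to 875 mm from the base axis. Payload 4.2 kg.
Tool frame: the origin (TCP) lies at the very end of the fingers, on their centre line; the grasp point (between the pads) lies 19 mm behind it (arm.pinch_z is the distance from the TCP to the grasp point, in mm); x points along the fingers, y is the direction in which the jaws open and shut, and the axes are right-handed (so a half turn about x gives the same grasp; the last joint's range is limited). The gripper opens to 85 mm and grips with 20 to 120 N. Pads are 22 mm wide; open, the fingers measure 114 mm over their backs; the gripper's body (76 mm by 85 mm) begins 54 mm behind the grasp point. The pads swing forward as they close: fully open they stand 13 mm farther back than shut.
Start: joints at [1.545, 0.385, 0.008, 0, -1.194, -0.259], TCP at [175.571, 599.812, 231.312] pointing down, gripper open.
Joint ranges: [-3.14, 3.14], [-1.21, 2.06], [-1.07, 1.41], [-3.16, 2.05], [-2.99, -0.16], [-3.1, 3.1]. Speed limits (rad/s): [2.79, 2.79, 3.14, 3.14, 3.14, 3.14].

INTERFACE

Orientations are given as a unit quaternion [x, y, z, w].
In Python, from bench import arm gives the robot as it stands.
- The arm moves only by the tool drive_tool, never from a script. Its argument "motion" is a list of rows, each a list of 4 numbers: the shift along the tool's x, y, z in mm, then the turn about the tool's x in degrees. In form: [[dx, dy, dz, spin], ...]. A call has 1 to 10 rows; each row shifts and turns the commanded pose from where the row before left it, along the tool's axes as they then stand; what a row does not reach is not made up. A row lasts 1/12 s, in which the tool goes at most 41.7 mm and 7.16 degrees, less where a joint would pass 70% of its speed; a pose out of reach is approached as far as the arm can. A call with a gripper value outside its range is refused whole. "grip" is the finger opening in mm, from 0 to 85.4, set as the call begins (left out, the last holds). The fingers move at their own pace and stop on an object; the grip force is fixed at half the most. Time passes only in rows, so rows that do not move let the fingers close. It gives the time, the measured TCP pose, the force and the opening at its end, in the units of the state.
- arm.read_state(): the state, without advancing time (a new reading comes with each control period).
- arm.get_image(name): name is "scene" or "top"; returns the picture (420x560x3 uint8, red, green, blue); there is no depth.
- arm.calibration(name): a dict with "K" (3x3 intrinsics, pixels), "distortion" ([k1, k2, p1, p2, k3] as OpenCV has them; the pictures are not rectified), "eye" and "attitude" of the camera in the world. Camera axes: x right, y up, looking along -z (the intrinsics and any distortion apply to the point x, -y, -z); pixel columns grow to the right and rows downward; lengths in mm; the calibration is good to about 2 mm. A picture is of the moment at which its call begins. calibration takes no time and is no camera call.
- arm.job_done(): hands the job in, once; it reports no verdict.
The state is a dict: "clock": time; "joints": joint angles; "joint_vel": joint speeds; "joint_efforts": joint torques, N m; "position": TCP position; "ee_rot": TCP orientation; "contact_force": force on the tool from outside, world axes, zero at the start; "wrist_torque": the same for the moment, N m; "gripper_width": finger opening in mm.
Only numpy, scipy, OpenCV 4.12 (cv2) and the standard library are available. Lean on these libraries where they do the work, as an engineer would, in place of code of your own. Each camera call takes 0.05 s, during which the arm holds its last target. There are 200 camera calls.

## Working session

There is one attempt and no reset: what is moved stays moved. The work goes in short steps, Python scripts to look and compute and a tool call to move; the robot and the scene stay as the last step left them, time stands still between calls to the robot, and variables do not carry over. Pictures are saved under pics/ and viewed, about 8 in all and at most 12, crops included, and the job is handed in when it is done.

Besides the shell and the picture viewer there is one more tool, called after ">>>" as name([rows], argument=value, ...), one row to a line, values as JSON. drive_tool: Moves the arm, as the interface text tells. Its arguments: {"type":"object","properties":{"motion":{"type":"array"},"grip":{"type":"number"}},"required":["motion"]}

```bash
mkdir -p pics
python3 - <<'E'
from bench import arm
import cv2
for n in("scene","top"):
    im=arm.get_image(n); cv2.imwrite(f"pics/{n}0.png",im[:,:,::-1]); c=arm.calibration(n); print(n,c)
print(arm.read_state())
E
```

```text
scene {'K': array([[442.13714187,   0.        , 273.26433087],
       [  0.        , 442.13714187, 206.30318225],
       [  0.        ,   0.        ,   1.        ]]), 'distortion': array([-0.09916702,  0.        ,  0.        ,  0.        ,  0.        ]), 'eye': array([1020.88009895,  755.64711731,  793.75959354]), 'attitude': array([0.1114887 , 0.4362357 , 0.85943375, 0.24216175])}
top {'K': array([[441.09768233,   0.        , 281.66360577],
       [  0.        , 441.09768233, 200.77217146],
       [  0.        ,   0.        ,   1.        ]]), 'distortion': array([-0.0084493,  0.       ,  0.       ,  0.       ,  0.       ]), 'eye': array([ 307.69437338,  -62.46304612, 1169.16425944]), 'attitude': array([-0.07048093,  0.07630383,  0.74546627, -0.65839973])}
{'clock': 0.1, 'joints': array([ 1.54461134e+00,  3.85526344e-01,  6.77501412e-03, -3.90291419e-04,
       -1.19399281e+00, -2.58608073e-01]), 'joint_vel': array([-0.00034165, -0.00078887,  0.00410212,  0.00171408, -0.00059963,
        0.00080036]), 'joint_efforts': array([-5.86638162e-04, -3.93317771e+01,  1.88931727e+01,  4.19799864e+00,
       -2.56592517e-03,  6.42029661e-06]), 'position': array([175.44410916, 599.34375746, 230.31431794]), 'ee_rot': array([-0.69989485,  0.10109884,  0.69998994,  0.09970107]), 'contact_force': array([-0.47171068,  0.34586077,  0.51152761]), 'wrist_torque': array([ 0.01797036, -0.03553308, -0.00291506]), 'gripper_width': 85.58330197332766}
```

View pics/top0.png

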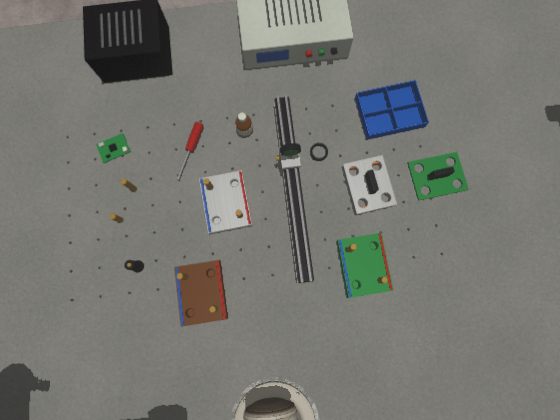

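View pics/scene0.png

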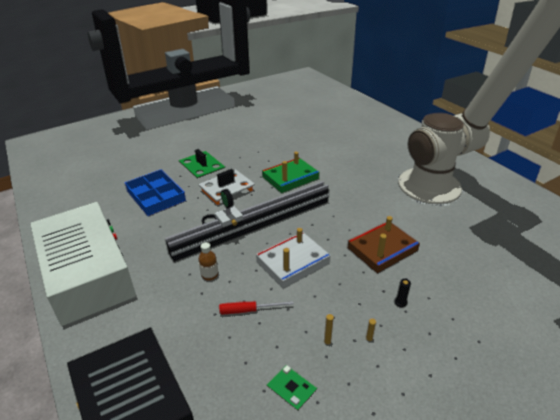

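```bash
cat > h.py <<'E'
import numpy as np, cv2
from scipy.spatial.transform import Rotation as R
from bench import arm
C={n:arm.calibration(n) for n in("scene","top")}
F=np.diag([1,-1,-1.])
def proj(n,P):
    c=C[n]; M=F@R.from_quat(c["attitude"]).as_matrix().T
    return cv2.projectPoints(np.atleast_2d(np.float64(P)),cv2.Rodrigues(M)[0],-M@c["eye"],c["K"],c["distortion"])[0][:,0]
def unproj(n,uv,z):
    c=C[n]; uv=np.float64(uv).reshape(-1,1,2)
    p=cv2.undistortPoints(uv,c["K"],c["distortion"])[:,0]
    d=np.c_[p,np.ones(len(p))]@F@R.from_quat(c["attitude"]).as_matrix().T
    return c["eye"]+d*((z-c["eye"][2])/d[:,2])[:,None]
def ortho(n,im,cx,cy,z,half,s,step=20):
    "up=+x, left=+y; grid labels in mm"
    N=int(2*half*s); i,j=np.mgrid[:N,:N]
    P=np.c_[(cx+half-i.ravel()/s),(cy+half-j.ravel()/s),np.full(N*N,z)]
    m=proj(n,P).astype(np.float32).reshape(N,N,2)
    o=cv2.remap(im,m[...,0],m[...,1],cv2.INTER_CUBIC)
    for v in range(int(cx-half)//step*step+step,int(cx+half),step):
        y=int((cx+half-v)*s); o[y,::4]=(0,255,255); cv2.putText(o,str(v),(0,y),0,.35,(0,255,255))
    for v in range(int(cy-half)//step*step+step,int(cy+half),step):
        x=int((cy+half-v)*s); o[::4,x]=(0,255,255); cv2.putText(o,str(v),(x,N-3),0,.35,(0,255,255))
    return o
def bgr(n): return np.ascontiguousarray(arm.get_image(n)[:,:,::-1])
E
python3 - <<'E'
from h import *
T=cv2.imread("pics/top0.png");S=cv2.imread("pics/scene0.png")
print("robotproj",proj("top",[[0,0,0]]))
g={"nest":((225,202),28),"plate":((369,185),26),"pA":((124,181),85),"pB":((112,215),60),"ph":((129,264),68),"lens":((290,149),150)}
p={k:unproj("top",u,z)[0] for k,(u,z) in g.items()}
for k in p: print(k,p[k].round(1))
print("railends",unproj("top",[[282,97],[305,282]],60).round())
print("ringetc",unproj("top",[[319,151],[243,120],[180,178],[200,124]],10).round())
cv2.imwrite("pics/o1.png",np.vstack([np.hstack([ortho(n,i,*p[k][:2],z,100,2) for n,i in(("top",T),("scene",S))]) for k,z in (("nest",28),)]))
cv2.imwrite("pics/o2.png",np.hstack([ortho(n,i,*p["plate"][:2],26,100,2) for n,i in(("top",T),("scene",S))]))
c=(p["pA"]+p["pB"])/2
cv2.imwrite("pics/o3.png",np.vstack([np.hstack([ortho(n,i,*c[:2],z,72,2) for n,i in(("top",T),("scene",S))]) for z in (85,60)]))
E
```

```text
robotproj [[274.02589179 424.16122026]]
nest [562.7  62.2  28. ]
plate [ 561.6 -323.4   26. ]
pA [636.2 305.9  85. ]
pB [557.7 349.4  60. ]
ph [426.8 309.9  68. ]
lens [ 646.5 -120.1  150. ]
railends [[ 825. -122.   60.]
 [ 330. -118.   60.]]
ringetc [[ 677. -206.   10.]
 [ 794.   -8.   10.]
 [ 648.  179.   10.]
 [ 797.  112.   10.]]
```

View pics/o1.png

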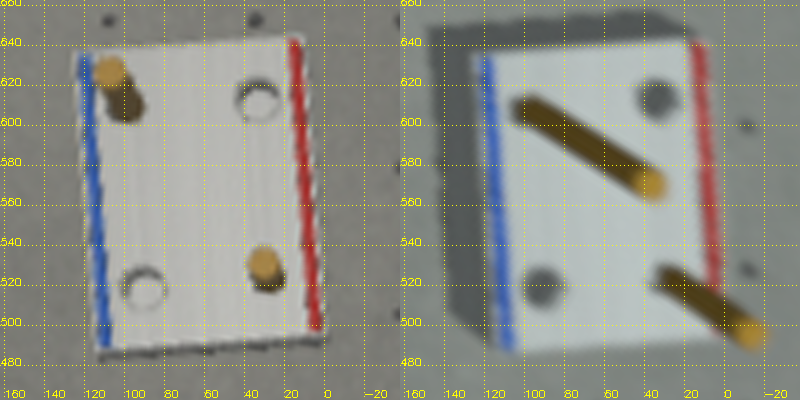

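View pics/o3.png

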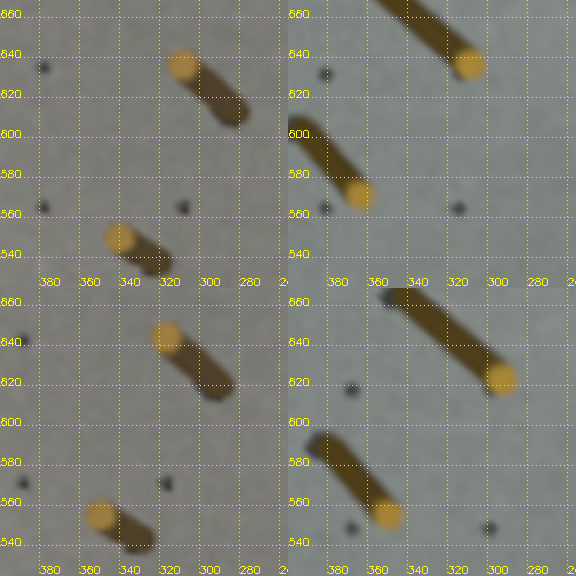

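View pics/o2.png

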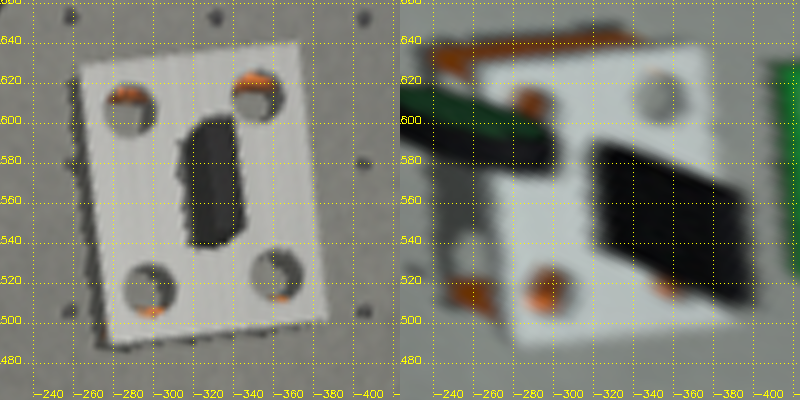

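```bash
cat >> h.py <<'E'
def go(x,y,z,jaw=None):
    "remaining shift in tool axes; jaw = desired world angle (deg) of tool y, mod 180. Shift first, then spin"
    s=arm.read_state(); M=R.from_quat(s["ee_rot"]).as_matrix(); a=np.degrees(np.arctan2(M[1,1],M[0,1]))
    print("t",round(s["clock"],2),"pos",s["position"].round(1),"jaw",a.round(1),"tilt",np.degrees(np.arccos(-M[2,0])).round(2),"w",round(s["gripper_width"],1),"F",s["contact_force"].round(1))
    print("d tool",(M.T@(np.array([x,y,z])-s["position"])).round(1))
    if jaw is not None:
        e=(jaw-a+90)%180-90; print("spin", (-e).round(1))
E
python3 - <<'E'
from h import *
M=R.from_quat(arm.read_state()["ee_rot"]).as_matrix();print(M.round(3))
for p in((637.2,308,130),(556,349.3,130),(518.7,91.2,200),(612.2,34,200),(565.2,-325.2,200)): go(*p,96.2)
E
```

```text
[[-0.    -0.281 -0.96 ]
 [-0.002 -0.96   0.281]
 [-1.     0.002 -0.   ]]
t 0.1 pos [175.4 599.3 230.3] jaw -106.3 tilt 0.11 w 85.6 F [-0.5  0.3  0.5]
d tool [ 100.7  149.6 -525. ]
spin -22.5
t 0.1 pos [175.4 599.3 230.3] jaw -106.3 tilt 0.11 w 85.6 F [-0.5  0.3  0.5]
d tool [ 100.6  132.8 -435.5]
spin -22.5
t 0.1 pos [175.4 599.3 230.3] jaw -106.3 tilt 0.11 w 85.6 F [-0.5  0.3  0.5]
d tool [  31.2  391.1 -472.2]
spin -22.5
t 0.1 pos [175.4 599.3 230.3] jaw -106.3 tilt 0.11 w 85.6 F [-0.5  0.3  0.5]
d tool [  31.2  419.7 -578.1]
spin -22.5
t 0.1 pos [175.4 599.3 230.3] jaw -106.3 tilt 0.11 w 85.6 F [-0.5  0.3  0.5]
d tool [  31.9  777.6 -633.9]
spin -22.5
```

>>> drive_tool([
  [0,0,-20,0],
  [0,12,-38,0],
  [0,12,-38,0],
  [0,12,-38,0],
  [0,12,-38,0],
  [0,12,-38,0],
  [0,12,-38,0],
  [0,12,-38,0],
  [0,12,-38,0],
  [0,12,-38,0],
], grip=50)

```text
clock: 0.93
position: [493.8, 392.9, 230.9]
ee_rot: [-0.7, 0.101, 0.7, 0.1]
contact_force: [0.4, 1.0, 0.3]
gripper_width: 50.0
```

>>> drive_tool([
  [0,10,-38,0],
  [0,10,-38,0],
  [0,10,-38,0],
  [0,5,-25,0],
  [0,3,-15,0],
  [0,0,0,-7],
  [0,0,0,-7],
  [0,0,0,-7],
  [0,0,0,-1.5],
  [0,0,0,0],
])

```text
clock: 1.77
position: [629.6, 314.5, 230.5]
ee_rot: [-0.706, -0.038, 0.707, -0.038]
contact_force: [0.1, 0.2, 0.6]
gripper_width: 49.8
```

Run:
```python
from h import *
go(637.2,308,130,96.2)
```

```text
t 1.77 pos [629.6 314.5 230.5] jaw -83.8 tilt 0.08 w 49.8 F [0.1 0.2 0.6]
d tool [100.5   7.2  -7. ]
spin -0.0
```

>>> drive_tool([
  [30,7,-7,0],
  [40,0,0,0],
  [40,0,0,0],
  [40,0,0,0],
  [20,0,0,0],
  [9.5,0,0,0],
  [0,0,0,0],
  [0,0,0,0],
])

```text
clock: 2.43
position: [638.2, 309.0, 52.6]
ee_rot: [0.707, 0.038, -0.706, 0.038]
contact_force: [0.4, -0.4, 0.5]
gripper_width: 50.1
```

Run:
```python
from h import *
go(637.2,308,51,96.2)
im=bgr("scene"); u=proj("scene",[[637,308,50]])[0].astype(int); print(u)
t=bgr("top"); v=proj("top",[[637,308,85]])[0].astype(int)
cv2.imwrite("pics/a.png",np.hstack([cv2.resize(a[max(0,w[1]-50):w[1]+50,w[0]-60:w[0]+60],(400,334),interpolation=2) for a,w in((im,u),(t,v))]))
```

```text
t 2.43 pos [638.2 309.   52.6] jaw -83.8 tilt 0.08 w 50.1 F [ 0.4 -0.4  0.5]
d tool [1.6 0.8 1.1]
spin -0.0
[328 327]
```

View pics/a.png

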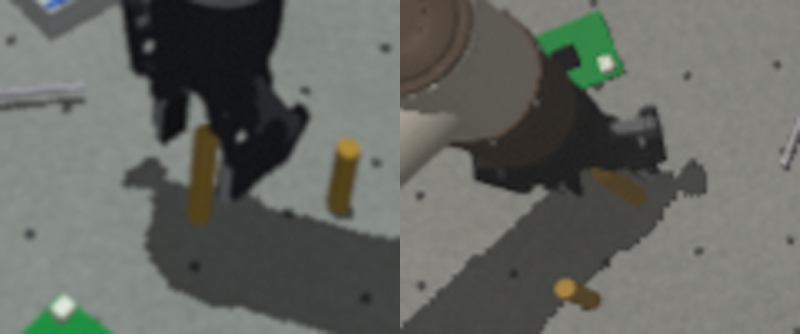

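The long pin (left, at crop 203,175) stands between the open fingers; the short pin is at (342,175). Closing.

>>> drive_tool([
  [1.5,0.8,1,0],
  [0,0,0,0],
  [0,0,0,0],
  [0,0,0,0],
  [0,0,0,0],
  [0,0,0,0],
], grip=5)

```text
clock: 3.03
position: [637.1, 308.0, 51.7]
ee_rot: [0.707, 0.039, -0.705, 0.038]
contact_force: [-2.1, 0.7, 4.2]
gripper_width: 14.5
```

>>> drive_tool([
  [-15,0,0,0],
  [-40,0,0,0],
  [-40,0,0,0],
  [-20,0,0,0],
  [0,0,0,0],
])

```text
clock: 3.45
position: [639.2, 309.0, 171.8]
ee_rot: [0.71, 0.04, -0.703, 0.037]
contact_force: [0.8, 0.8, -1.2]
gripper_width: 14.2
```

Run:
```python
from h import *
go(518.7,91.2,110,94.2)
```

```text
t 3.45 pos [639.2 309.  171.8] jaw -83.8 tilt 0.65 w 14.2 F [ 0.8  0.8 -1.2]
d tool [ 59.4 203.7 144. ]
spin 2.0
```

>>> drive_tool([
  [0,15,10,0],
  [0,24,17,0],
  [0,30,21,0],
  [0,30,21,0],
  [0,30,21,0],
  [0,30,21,0],
  [0,24,17,0],
  [0,15,11,0],
  [0,5,4,2],
  [0,0,0,0],
])

```text
clock: 4.28
position: [514.2, 88.5, 164.2]
ee_rot: [-0.706, -0.025, 0.708, -0.025]
contact_force: [-0.6, 0.7, -1.6]
gripper_width: 14.5
```

>>> drive_tool([
  [30,0,0,0],
  [30,0,0,0],
  [10,0,0,0],
  [0,0,0,0],
  [0,0,0,0],
])

```text
clock: 4.7
position: [516.7, 90.7, 95.0]
ee_rot: [-0.706, -0.026, 0.707, -0.027]
contact_force: [0.7, 0.4, -0.2]
gripper_width: 14.1
```

Run:
```python
from h import *
go(518.7,91.2,59,94.2)
n="scene";im=bgr(n); cv2.imwrite("pics/s1.png",im);p=arm.read_state()["position"]
u=proj(n,[[518,91,50]])[0].astype(int)
cr=cv2.resize(im[u[1]-40:u[1]+40,u[0]-40:u[0]+40],(480,480),interpolation=2)
print(u); f=proj(n,[[p[0],p[1],p[2]-51],[p[0],p[1],p[2]-19]]);print(((f-u+40)*6).round())
cv2.imwrite("pics/b.png",cr)
```

```text
t 4.7 pos [516.7  90.7  95. ] jaw -85.7 tilt 0.08 w 14.1 F [ 0.7  0.4 -0.2]
d tool [36.  -0.4 -2.1]
spin 0.1
[314 247]
[[247. 252.]
 [250. 194.]]
```

View pics/b.png

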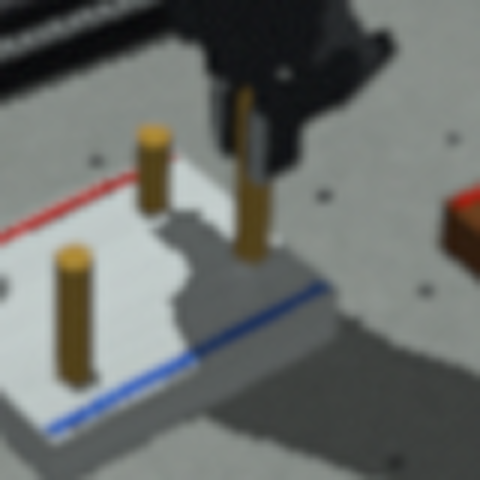

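The long pin is held upright, its foot at crop (251,255), right where predicted (247,252), over its socket. Lowering.

>>> drive_tool([
  [0,-0.4,-2,0],
  [8,0,0,0],
  [8,0,0,0],
  [6,0,0,0],
  [5,0,0,0],
  [4,0,0,0],
  [3,0,0,0],
  [0,0,0,0],
  [0,0,0,0],
])

```text
clock: 5.5
position: [518.3, 90.9, 61.2]
ee_rot: [-0.707, -0.026, 0.707, -0.026]
contact_force: [0.1, -1.0, -1.3]
gripper_width: 14.5
```

Run:
```python
from h import *
go(518.7,91.2,59,94.2)
```

```text
t 5.5 pos [518.3  90.9  61.2] jaw -85.8 tilt 0.01 w 14.5 F [ 0.1 -1.  -1.3]
d tool [ 2.2 -0.2 -0.5]
spin -0.0
```

No contact, well in the socket. A bit lower, then release.

>>> drive_tool([
  [1.5,0,0,0],
  [1,0,0,0],
  [0,0,0,0],
  [0,0,0,0],
])

```text
clock: 5.83
position: [518.8, 91.1, 59.7]
ee_rot: [0.707, 0.026, -0.706, 0.026]
contact_force: [-1.9, -0.3, 4.2]
gripper_width: 14.3
```

>>> drive_tool([
  [0,0,0,0],
  [0,0,0,0],
  [0,0,0,0],
  [0,0,0,0],
  [-10,0,0,0],
  [-35,0,0,0],
  [-40,0,0,0],
  [-40,0,0,0],
  [-20,0,0,0],
  [0,0,0,0],
], grip=36)

```text
clock: 6.67
position: [521.3, 91.9, 210.6]
ee_rot: [0.711, 0.028, -0.702, 0.025]
contact_force: [1.0, -0.3, 0.5]
gripper_width: 36.3
```

Run:
```python
from h import *
go(556,349.3,33,94.2)
```

```text
t 6.67 pos [521.3  91.9 210.6] jaw -85.8 tilt 0.74 w 36.3 F [ 1.  -0.3  0.5]
d tool [ 179.2 -253.5  -51.4]
spin 0.0
```

>>> drive_tool([
  [0,-15,-3,0],
  [0,-30,-6,0],
  [0,-38,-7,0],
  [0,-38,-7,0],
  [0,-38,-7,0],
  [0,-38,-7,0],
  [0,-30,-7,0],
  [0,-20,-5,0],
  [0,-6,-2,0],
  [0,0,0,0],
], grip=50)

```text
clock: 7.5
position: [549.9, 348.7, 201.8]
ee_rot: [-0.706, -0.026, 0.707, -0.027]
contact_force: [0.3, -0.0, -0.2]
gripper_width: 50.0
```

>>> drive_tool([
  [30,0,0,0],
  [40,0,0,0],
  [40,0,0,0],
  [0,0,0,0],
  [0,0,0,0],
])

```text
clock: 7.92
position: [549.6, 344.8, 92.0]
ee_rot: [-0.705, -0.024, 0.708, -0.027]
contact_force: [0.8, 0.3, 0.9]
gripper_width: 50.1
```

Run:
```python
from h import *
go(556,349.3,28,94.2)
```

```text
t 7.92 pos [549.6 344.8  92. ] jaw -85.9 tilt 0.36 w 50.1 F [0.8 0.3 0.9]
d tool [64.  -4.3 -7. ]
spin -0.1
```

>>> drive_tool([
  [0,-4.5,-6.5,0],
  [25,0,0,0],
  [25,0,0,0],
  [13,0,0,0],
  [0,0,0,0],
  [0,0,0,0],
  [0,0,0,0],
])

```text
clock: 8.5
position: [558.7, 353.5, 34.0]
ee_rot: [0.708, 0.027, -0.705, 0.025]
contact_force: [-0.9, 0.4, 0.6]
gripper_width: 49.9
```

Run:
```python
from h import *
go(556,349.3,28,94.2)
```

```text
t 8.5 pos [558.7 353.5  34. ] jaw -85.8 tilt 0.33 w 49.9 F [-0.9  0.4  0.6]
d tool [6.  4.  3.1]
spin 0.0
```

>>> drive_tool([
  [5,0,0,0],
  [0,0,0,0],
  [0,0,0,0],
  [0,0,0,0],
  [0,0,0,0],
])

```text
clock: 8.92
position: [556.9, 352.1, 26.2]
ee_rot: [0.707, 0.026, -0.706, 0.026]
contact_force: [-0.5, -0.4, 0.1]
gripper_width: 49.9
```

Run:
```python
from h import *
go(556,349.3,28,94.2)
```

```text
t 8.92 pos [556.9 352.1  26.2] jaw -85.8 tilt 0.03 w 49.9 F [-0.5 -0.4  0.1]
d tool [-1.8  2.7  1.1]
spin -0.0
```

>>> drive_tool([
  [-2,2.5,1,0],
  [0,0,0,0],
  [0,0,0,0],
  [0,0,0,0],
])

```text
clock: 9.25
position: [556.0, 349.4, 27.9]
ee_rot: [0.707, 0.026, -0.707, 0.026]
contact_force: [-0.4, -0.4, 0.3]
gripper_width: 50.0
```

>>> drive_tool([
  [0,0,0,0],
  [0,0,0,0],
  [0,0,0,0],
  [0,0,0,0],
  [0,0,0,0],
  [0,0,0,0],
], grip=5)

```text
clock: 9.75
position: [556.0, 349.4, 27.9]
ee_rot: [0.707, 0.026, -0.707, 0.026]
contact_force: [-1.4, -0.1, 0.8]
gripper_width: 14.4
```

>>> drive_tool([
  [-15,0,0,0],
  [-40,0,0,0],
  [-40,0,0,0],
  [-30,0,0,0],
  [-20,0,0,0],
  [0,0,0,0],
  [0,0,0,0],
])

```text
clock: 10.33
position: [555.9, 349.7, 173.7]
ee_rot: [0.707, 0.026, -0.706, 0.025]
contact_force: [-0.8, -0.2, -1.8]
gripper_width: 14.4
```

Run:
```python
from h import *
go(612.2,34,90,94.2)
```

```text
t 10.33 pos [555.9 349.7 173.7] jaw -85.8 tilt 0.13 w 14.4 F [-0.8 -0.2 -1.8]
d tool [ 83.1 319.1 -33.1]
spin -0.0
```

>>> drive_tool([
  [0,20,-2,0],
  [0,35,-4,0],
  [0,40,-4,0],
  [0,40,-4,0],
  [0,40,-4,0],
  [0,40,-4,0],
  [0,40,-4,0],
  [0,34,-4,0],
  [0,20,-2,0],
  [0,10,-1,0],
])

```text
clock: 11.17
position: [610.9, 30.4, 170.1]
ee_rot: [-0.705, -0.024, 0.708, -0.025]
contact_force: [-1.0, -0.2, -0.7]
gripper_width: 14.2
```

>>> drive_tool([
  [20,0,0,0],
  [30,0,0,0],
  [25,0,0,0],
  [10,0,0,0],
  [0,0,0,0],
  [0,0,0,0],
  [0,0,0,0],
  [0,0,0,0],
  [0,0,0,0],
])

```text
clock: 11.92
position: [613.0, 34.0, 89.4]
ee_rot: [0.708, 0.026, -0.706, 0.026]
contact_force: [0.5, 0.4, -0.9]
gripper_width: 14.4
```

Run:
```python
from h import *
go(612.2,34,36,94.2)
n="scene";im=bgr(n); p=arm.read_state()["position"]
u=proj(n,[[565,62,40]])[0].astype(int)
cr=cv2.resize(im[u[1]-50:u[1]+50,u[0]-60:u[0]+60],(600,500),interpolation=2)
f=proj(n,[[p[0],p[1],p[2]-28],[612.2,34,28],[518.7,91.2,28],[518.7,91.2,93]]);print(((f-u+[60,50])*5).round())
cv2.imwrite("pics/c.png",cr)
```

```text
t 11.92 pos [613.   34.   89.4] jaw -85.8 tilt 0.17 w 14.4 F [ 0.5  0.4 -0.9]
d tool [53.4  0.   1. ]
spin 0.0
[[194. 225.]
 [197. 273.]
 [412. 271.]
 [417. 173.]]
```

View pics/c.png

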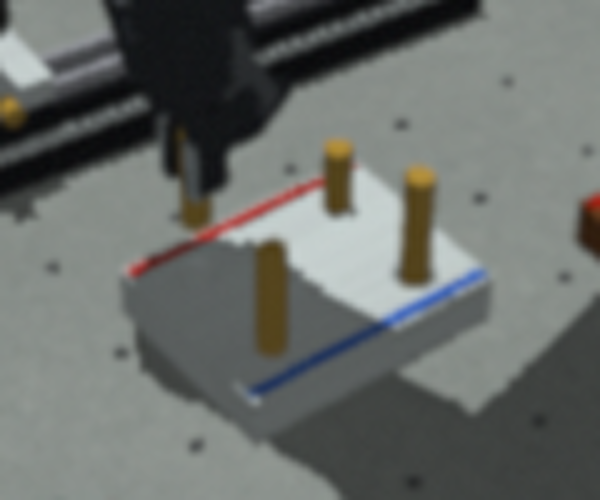

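The long pin is seated (top at crop 419,175; predicted 417,173). The short pin's foot at (197,224) matches its prediction (194,225). Lowering.

>>> drive_tool([
  [12,0,0.6,0],
  [12,0,0,0],
  [8,0,0,0],
  [6,0,0,0],
  [5,0,0,0],
  [4,0,0,0],
  [3,0,0,0],
  [0,0,0,0],
  [0,0,0,0],
])

```text
clock: 12.72
position: [611.8, 33.6, 37.9]
ee_rot: [0.707, 0.026, -0.707, 0.026]
contact_force: [-0.3, -0.3, -1.6]
gripper_width: 14.4
```

Run:
```python
from h import *
go(612.2,34,36,94.2)
```

```text
t 12.72 pos [611.8  33.6  37.9] jaw -85.8 tilt 0.02 w 14.4 F [-0.3 -0.3 -1.6]
d tool [ 1.9 -0.3 -0.4]
spin -0.0
```

>>> drive_tool([
  [1,0,0,0],
  [1,0,0,0],
  [0,0,0,0],
  [0,0,0,0],
])

```text
clock: 13.05
position: [611.8, 33.6, 36.0]
ee_rot: [0.707, 0.026, -0.706, 0.026]
contact_force: [1.3, -0.5, -1.3]
gripper_width: 14.4
```

>>> drive_tool([
  [0,0,0,0],
  [0,0,0,0],
  [0,0,0,0],
  [0,0,0,0],
  [-10,0,0,0],
  [-35,0,0,0],
  [-40,0,0,0],
  [-40,0,0,0],
  [-40,0,0,0],
  [-35,0,0,0],
], grip=36)

```text
clock: 13.88
position: [611.7, 33.4, 240.0]
ee_rot: [0.708, 0.026, -0.705, 0.026]
contact_force: [1.7, 0.8, 0.1]
gripper_width: 35.8
```

Run:
```python
from h import *
go(565.2,-325.2,210,96.2)
for n in("scene","top"): cv2.imwrite(f"pics/{n}1.png",bgr(n))
```

```text
t 13.88 pos [611.7  33.4 240. ] jaw -85.8 tilt 0.19 w 35.8 F [1.7 0.8 0.1]
d tool [ 29.7 354.3  72.7]
spin -2.0
```

>>> drive_tool([
  [0,10,8,0],
  [0,30,8,0],
  [0,40,8,0],
  [0,40,8,0],
  [0,40,8,0],
  [0,40,8,0],
  [0,40,8,0],
  [0,40,8,0],
  [0,40,6,0],
  [0,24,2,0],
], grip=44)

```text
clock: 14.82
position: [562.3, -318.3, 234.5]
ee_rot: [-0.706, -0.025, 0.708, -0.024]
contact_force: [1.3, 0.5, -0.3]
gripper_width: 43.6
```

>>> drive_tool([
  [0,10,0,-2],
  [25,0,0,0],
  [30,0,0,0],
  [30,0,0,0],
  [25,0,0,0],
  [10,0,0,0],
  [0,0,0,0],
  [0,0,0,0],
  [0,0,0,0],
  [0,0,0,0],
])

```text
clock: 15.65
position: [566.7, -325.1, 118.0]
ee_rot: [0.707, 0.038, -0.705, 0.039]
contact_force: [-0.4, -0.1, 0.3]
gripper_width: 43.5
```

Run:
```python
from h import *
go(565.2,-325.2,38,96.2)
T=bgr("top");S=bgr("scene")
N=cv2.imread("pics/scene1.png");u=proj("scene",[[565,62,40]])[0].astype(int)
w=proj("scene",[[565,-325,60]])[0].astype(int)
cv2.imwrite("pics/d.png",np.hstack([cv2.resize(i[v[1]-50:v[1]+50,v[0]-50:v[0]+50],(400,400),interpolation=2) for i,v in((N,u),(S,w))]))
f=proj("scene",[[612.2,34,68],[518.7,91.2,93]]);print(((f-u+50)*4).round())
```

```text
t 15.65 pos [ 566.7 -325.1  118. ] jaw -83.8 tilt 0.22 w 43.5 F [-0.4 -0.1  0.3]
d tool [80.  -0.2  1.7]
spin 0.0
[[116. 171.]
 [294. 139.]]
```

View pics/d.png

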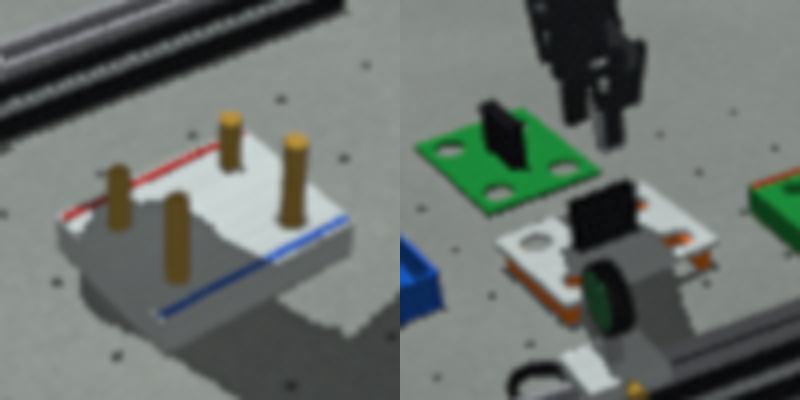

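Both pins are seated (short top at crop 118,170; predicted 116,171), and the open fingers are above the handle, astride it. Descending.

>>> drive_tool([
  [15,0,1,0],
  [25,0,0,0],
  [20,0,0,0],
  [10,0,0,0],
  [7,0,0,0],
  [2,0,0,0],
  [0,0,0,0],
  [0,0,0,0],
  [0,0,0,0],
])

```text
clock: 16.5
position: [565.4, -325.1, 38.1]
ee_rot: [0.707, 0.038, -0.705, 0.039]
contact_force: [-0.6, 0.1, 0.0]
gripper_width: 43.8
```

Run:
```python
from h import *
go(565.2,-325.2,38,96.2)
```

```text
t 16.5 pos [ 565.4 -325.1   38.1] jaw -83.8 tilt 0.14 w 43.8 F [-0.6  0.1  0. ]
d tool [0.1 0.  0.2]
spin -0.0
```

>>> drive_tool([
  [0,0,0,0],
  [0,0,0,0],
  [0,0,0,0],
  [0,0,0,0],
  [0,0,0,0],
  [0,0,0,0],
  [0,0,0,0],
  [0,0,0,0],
], grip=5)

```text
clock: 17.17
position: [565.0, -325.0, 37.6]
ee_rot: [0.706, 0.038, -0.706, 0.038]
contact_force: [-0.5, 2.1, 5.4]
gripper_width: 15.1
```

>>> drive_tool([
  [-5,0,0,0],
  [-15,0,0,0],
  [-20,0,0,0],
  [-25,0,0,0],
  [-30,0,0,0],
  [-30,0,0,0],
  [-25,0,0,0],
  [-15,0,0,0],
  [-5,0,0,0],
  [0,0,0,0],
])

```text
clock: 18.0
position: [564.6, -324.7, 207.2]
ee_rot: [0.706, 0.038, -0.706, 0.038]
contact_force: [-0.1, -0.2, -3.0]
gripper_width: 15.2
```

Run:
```python
from h import *
go(565.3,62.6,210,94.2)
S=bgr("scene");w=proj("scene",[[565,-325,200]])[0].astype(int)
cv2.imwrite("pics/e.png",cv2.resize(S[max(0,w[1]-60):w[1]+60,w[0]-60:w[0]+80],(560,480),interpolation=2))
```

```text
t 18.0 pos [ 564.6 -324.7  207.2] jaw -83.8 tilt 0.06 w 15.2 F [-0.1 -0.2 -3. ]
d tool [  -2.7 -385.   -42.3]
spin 2.0
```

View pics/e.png

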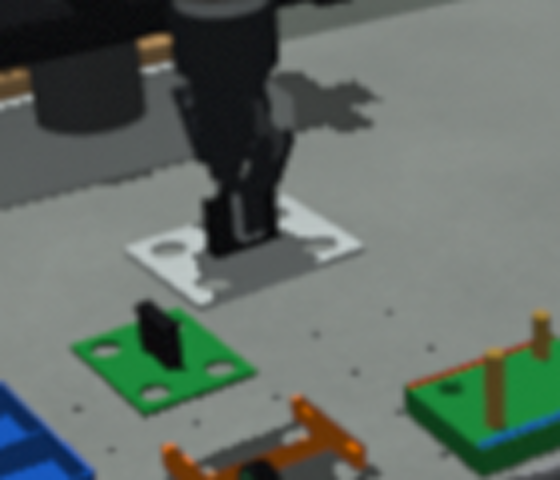

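The plate hangs level in the fingers (crop 245,250), clear of the cradle. I raise it a little more and carry it over.

>>> drive_tool([
  [-10,0,0,0],
  [-10,-6,-1,0],
  [0,-14,-2,0],
  [0,-22,-2,0],
  [0,-28,-3,0],
  [0,-30,-3,0],
  [0,-30,-3,0],
  [0,-30,-3,0],
  [0,-30,-3,0],
  [0,-30,-3,0],
])

```text
clock: 18.88
position: [563.1, -101.1, 226.8]
ee_rot: [-0.706, -0.038, 0.706, -0.038]
contact_force: [1.2, 0.4, -2.6]
gripper_width: 15.4
```

>>> drive_tool([
  [0,-30,-3,0],
  [0,-30,-3,0],
  [0,-30,-3,0],
  [0,-28,-3,0],
  [0,-22,-3,0],
  [0,-14,-2,1],
  [0,-8,-2,1],
  [0,-3,0,0],
  [0,0,0,0],
  [0,0,0,0],
])

```text
clock: 19.72
position: [564.7, 62.7, 226.7]
ee_rot: [-0.706, -0.026, 0.707, -0.026]
contact_force: [-0.1, 0.3, -2.8]
gripper_width: 15.1
```

Run:
```python
from h import *
go(565.3,62.6,150,94.2)
```

```text
t 19.72 pos [564.7  62.7 226.7] jaw -85.8 tilt 0.02 w 15.1 F [-0.1  0.3 -2.8]
d tool [76.7  0.1 -0.7]
spin 0.0
```

>>> drive_tool([
  [10,0,-0.6,0],
  [20,0,0,0],
  [20,0,0,0],
  [15,0,0,0],
  [8,0,0,0],
  [4,0,0,0],
  [0,0,0,0],
  [0,0,0,0],
  [0,0,0,0],
])

```text
clock: 20.47
position: [566.5, 62.6, 150.9]
ee_rot: [0.707, 0.026, -0.706, 0.026]
contact_force: [-0.6, -0.1, -2.4]
gripper_width: 15.2
```

Run:
```python
from h import *
go(565.3,62.6,121,94.2)
z=arm.read_state()["position"][2]-17.6+6; print(z)
cv2.imwrite("pics/f.png",np.hstack([ortho(n,bgr(n),565.3,62.6,z,100,2) for n in("top","scene")]))
```

```text
t 20.47 pos [566.5  62.6 150.9] jaw -85.8 tilt 0.13 w 15.2 F [-0.6 -0.1 -2.4]
d tool [29.9 -0.1  1.3]
spin -0.0
139.31200644290914
```

View pics/f.png

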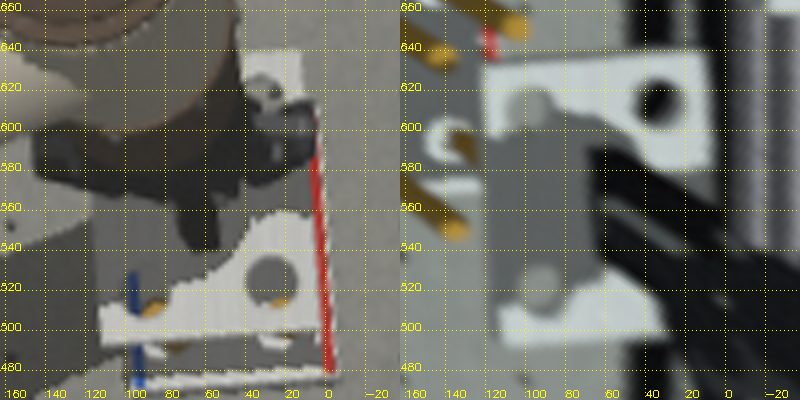

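The plate is square and centred: its hole centres give about (567, 63) with the tool at (566.5, 62.6), settling to 565. Final lowering.

>>> drive_tool([
  [5,0,0,0],
  [7,0,0,0],
  [7,0,0,0],
  [5,0,0,0],
  [3,0,0,0],
  [1,0,0,0],
  [0,0,0,0],
  [0,0,0,0],
  [0,0,0,0],
  [0,0,0,0],
])

```text
clock: 21.4
position: [566.0, 62.6, 122.2]
ee_rot: [0.707, 0.026, -0.706, 0.026]
contact_force: [-1.1, -0.4, -2.8]
gripper_width: 15.0
```

Run:
```python
from h import *
go(565.3,62.6,121,94.2)
z=arm.read_state()["position"][2]-17.6+6; print(z)
S=bgr("scene");u=proj("scene",[[565,62,80]])[0].astype(int)
a=ortho("scene",S,565.3,62.6,z,100,2)
cv2.imwrite("pics/g.png",np.hstack([a,cv2.resize(S[u[1]-50:u[1]+50,u[0]-50:u[0]+50],(400,400),interpolation=2)]))
```

```text
t 21.4 pos [566.   62.6 122.2] jaw -85.8 tilt 0.04 w 15.0 F [-1.1 -0.4 -2.8]
d tool [ 1.2 -0.1  0.6]
spin -0.0
110.5676539404339
```

View pics/g.png

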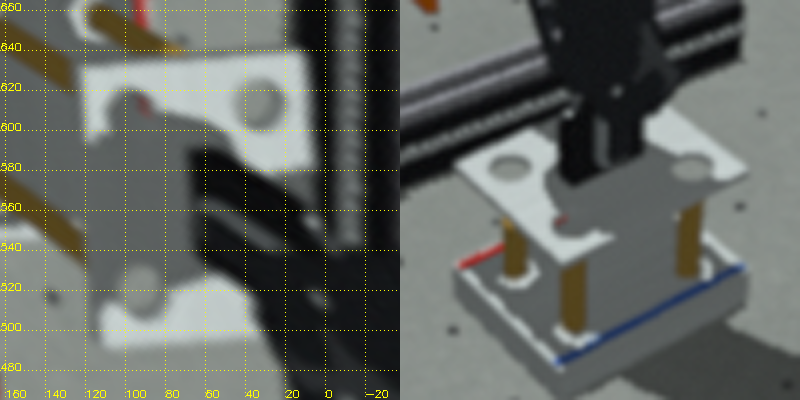

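>>> drive_tool([
  [0.7,0,1.2,0],
  [0,0,0,0],
  [0,0,0,0],
  [0,0,0,0],
  [0,0,0,0],
  [0,0,0,0],
])

```text
clock: 21.95
position: [564.6, 62.4, 121.1]
ee_rot: [0.707, 0.026, -0.707, 0.026]
contact_force: [0.8, -0.3, -1.7]
gripper_width: 15.4
```

Run:
```python
from h import *
go(565,62.6,121,94.2); print(np.abs(arm.read_state()["joint_vel"]).max())
print(arm.job_done())
```

```text
t 21.95 pos [564.6  62.4 121.1] jaw -85.8 tilt 0.0 w 15.4 F [ 0.8 -0.3 -1.7]
d tool [ 0.1 -0.1 -0.5]
spin -0.0
0.0017974044361219533
the job is handed in; nothing more can be done
None
```

I put the long and the short pin in the empty sockets of their own rows and let them go. I then lifted the plate by its handle, carried it over the rail and lens mount, and handed the job in at about 22 s with the plate still held over the nest. The hand-in gave no verdict.

- **Pins:** After release, both pin tops were within about half a pixel of where seated pins should appear. I last checked this just before gripping the plate. In the last picture nothing was visibly touching.
- **Plate position:** At hand-in the tool was within 1 mm of my estimate of the nest centre. By my estimate the underside was about 103.5 mm above the bench, roughly 10 mm over the long pins.
- **Plate attitude:** The tool was level (0.0° tilt), and the arm was still. The nest's angle, about 4.2°, was read from the pictures. The last picture put the plate at about 3.7°, well inside the 5° allowed.
- **Forces:** The largest force I read was about 6 N, as the fingers closed on the handle. I read forces only at the end of each move.
- **Small disagreement:** The last picture put the plate centre about 2 mm off the nest centre (+1.8 mm in x, −1.3 mm in y). I moved it about 1.2 mm back in x and did not look again. The limit is 7 mm.
- **Not checked:** I did not measure the other bench items at the end.

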